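Shut and lock the mate tray

TASK

Push the pull-out tray under the white shelf fully home, then press the raised shackle of the lock beside that tray down into its body until it clicks and stays down. Leave the similar lock on the steel strongbox open.

Things in the scene. Friction and masses are not known exactly. Their poses are not given: they have to be found in the camera images.
- tray_front (a point): Plywood tray under the white shelf (260 wide, 200 deep, 80 high). Point: centre of the face of the tray's flat front panel, 32 mm above the table; panel 172 wide, 6 to 58 mm above the table. +x points level into the shelf (closing way), +y along the panel to the lock, z up. Shut, this face is 40 mm before the shelf edge. About 2 N friction; stays where left. Slotted hasp plate at its +y end.
- tray (a joint): How far the tray is pulled out, in m: 0 is fully home against its stop, 0.1 fully out. It closes along +x of tray_front.
- shackle_top (a point): Lock to shut: brass body (48 wide, 26 thick, top at 60 mm) fixed before the shelf, 120 mm along +y from the panel's centre. U shackle of 8 mm steel bar, 36 wide along y. Point: top middle of its crown, 110 mm above the table open, 91 locked; axes as tray_front. Slides straight down 20 mm on a 1 N spring; pawl met 9 mm down, peak about 6 N, clicks past 16 mm and stays down; else it rises.
- box_shackle_top (a point): Bystander, not to be pressed: top of the raised shackle of an equal brass lock on the front of a grey steel strongbox (130 x 150 x 76 high) standing apart, left or right of the shelf. 110 mm above the table; U along y, x points into the strongbox.

How it is judged (in metres and radians):
On the way, in this order (a step that is already met when the one before it is completed fails the run):
1. the tray is pushed fully home (within 10 mm) while the shackle is still up (value of joint tray below 0.01 m and height (world z) of shackle_top above 0.1 m), for 0.2 s.
2. the tray's shackle is pressed down past the click (height (world z) of shackle_top below 0.094 m and value of joint tray below 0.01 m), for 0.2 s.
At the end, for the whole second after the job is handed in: The tray is within 10 mm of fully home, the shackle of its lock is down in the body (crown less than 94 mm above the table) and stays there by itself, and the strongbox's shackle is still up (all of step 2 and height (world z) of box_shackle_top above 0.1 m); the robot touches nothing.
It fails at once if the strongbox's shackle is pressed down by more than 10 mm (height (world z) of box_shackle_top below 0.1 m).
It also fails if it takes over 34 s, if anything falls off the work surface, if the arm or the gripper's body presses on something with over 40 N, if the wrist force passes 120 N, or if a joint passes its speed limit or range.

ROBOT

A 6-joint arm with a two-finger parallel gripper is mounted at the origin on the work surface. World frame = base frame: x ahead of the robot, y to its left, z up, the work surface at z = 0. Lengths are in mm, angles in rad, forces in N, time in s.
With the tool pointing down it reaches from about 300 to 775 mm from the base axis. Payload 14.6 kg.
Tool frame: the origin (TCP) lies at the very end of the fingers, on their centre line; the grasp point (between the pads) lies 19 mm behind it (grip_point_offset is the distance from the TCP to the grasp point, in mm); z points along the fingers, y is the line along which they close (so a half turn about z gives the same grasp; the last joint's range is limited). The gripper opens to 94 mm and grips with 3 to 60 N. Pads are 16 mm wide; open, the fingers measure 119 mm over their backs; the gripper's body (75 mm by 177 mm) begins 78 mm behind the grasp point.
Start: joints at [-1.185, 0.3, 1.521, -0, 1.321, -0.067], TCP at [240.609, -494.567, 178.946] pointing down, gripper open.
Joint ranges: [-3.03, 3.03], [-0.79, 2.21], [0.23, 2.52], [-1.04, 4.18], [0, 3.07], [-2.55, 2.55]. Speed limits (rad/s): [2.22, 2.22, 2.57, 3.14, 3.14, 3.14].

INTERFACE

Orientations are given as [roll, pitch, yaw] about the fixed x, y, z axes, in that order (R = Rz(yaw) Ry(pitch) Rx(roll)).
In Python, from cell import read_state, camera, camera_info, sign_off, grip_point_offset gives the robot as it stands.
- The arm moves only by the shell command python3 -m handwheel 'ROWS' [FORCE]. ROWS is text: rows parted by semicolons, each of 5 numbers parted by spaces: the shift along the world's x, y, z in units of 40 mm (1.0 is 40 mm), then the turn about the world's z in units of 5 degrees (1.0 is 5 degrees), then the closure, from 0 (fully open) to 1 (shut). In form: dx dy dz yaw gripper; .... A call has 1 to 12 rows; each row shifts and turns the commanded pose from where the row before left it; what a row does not reach is not made up. A row lasts 1/12 s, in which the tool goes at most 41.7 mm and 7.16 degrees, less where a joint would pass 70% of its speed; a pose out of reach is approached as far as the arm can. A call is refused whole if a number of a shift passes 1 or a number of a turn 1, either way. A call with a gripper value outside its range is refused whole. The fingers move at their own pace and stop on an object; FORCE is the grip in N (left out, the last holds). Time passes only in rows, so rows that do not move let the fingers close. It gives the time, the measured TCP pose, the force, the opening and the grip force at its end, in the units of the state.
- read_state(): the state, without advancing time (a new reading comes with each control period).
- camera(name): name is "scene" or "side" or "wrist"; returns (picture, depth): 384x512x3 uint8, red, green, blue; 384x512 float32, mm along the optical axis (not along the pixel's ray), 0 where there is no reading.
- camera_info(name): a dict with "intrinsics" (3x3 intrinsics, pixels), "k1" (the pictures are not rectified: a ray, as slopes to the right and down, at radius r is drawn at 1 + k1 r^2 times it, then the intrinsics apply), "world_from_camera" (4x4, takes a point from camera to world coordinates). Camera axes: x right, y down, z forward; pixel columns grow to the right and rows downward; lengths in mm; the calibration is good to about 2 mm. A picture is of the moment at which its call begins: read the wrist's pose just before it. camera_info takes no time and is no camera call; for the wrist camera it gives the pose at the moment of the call.
- sign_off(): hands the job in; it is judged then, once.
The state is a dict: "clock": time; "joints": joint angles; "qd": joint speeds; "effort": joint torques, N m; "eef_pos": TCP position; "eef_rot": TCP orientation; "wrist_force": force on the tool from outside, world axes, zero at the start; "moment": the same for the moment, N m; "finger_gap": finger opening in mm; "finger_force": force on a finger pad.
Only numpy, scipy, OpenCV 4.12 (cv2) and the standard library are available. Lean on these libraries where they do the work, as an engineer would, in place of code of your own. Each camera call takes 0.05 s, during which the arm holds its last target. There are 200 camera calls.

## Working session

There is one attempt and no reset: what is moved stays moved. The work goes in short steps, Python scripts to look and compute and a shell command to move; the robot and the scene stay as the last step left them, time stands still between calls to the robot, and variables do not carry over. Pictures are saved under pics/ and viewed, at most 10 in all, crops included, and the job is handed in when it is done.

```bash
mkdir -p pics; cat > h.py <<'E'
import numpy as np,cv2
from cell import *
def pts(name,depth,info):
    K=np.array(info["intrinsics"]);k1=info["k1"];T=np.array(info["world_from_camera"])
    h,w=depth.shape;u,v=np.meshgrid(np.arange(w),np.arange(h))
    uv=np.stack([u,v],-1).reshape(-1,1,2).astype(np.float64)
    n=cv2.undistortPoints(uv,K,np.array([k1,0,0,0.])).reshape(h,w,2)
    P=np.dstack([n*depth[...,None],depth])
    W=P@T[:3,:3].T+T[:3,3]; W[depth==0]=np.nan
    return W
def look(name):
    i=camera_info(name);im,d=camera(name);return im,d,pts(name,d,i)
E
python3 - <<'E'
from h import *
for n in["scene","side"]:
    im,d,W=look(n);cv2.imwrite(f"pics/{n}0.png",im[...,::-1]);np.savez(f"{n}0.npz",im=im,W=W)
    print(n,camera_info(n)["world_from_camera"],np.mean(d>0))
print(read_state())
E
```

```text
scene [[-6.24704775e-02  7.26262596e-01 -6.84572918e-01  1.23761153e+03]
 [ 9.98040499e-01  4.30187015e-02 -4.54373695e-02  4.48337052e+01]
 [-3.55002395e-03 -6.86069991e-01 -7.27526883e-01  7.80540089e+02]
 [ 0.00000000e+00  0.00000000e+00  0.00000000e+00  1.00000000e+00]] 0.9958038330078125
side [[-8.85701358e-01 -3.29929637e-01  3.26618339e-01  2.50874170e+02]
 [-4.64166559e-01  6.15550426e-01 -6.36904293e-01  7.16382676e+02]
 [ 9.08354410e-03 -7.15712308e-01 -6.98336153e-01  8.51073263e+02]
 [ 0.00000000e+00  0.00000000e+00  0.00000000e+00  1.00000000e+00]] 0.9958699544270834
{'clock': 0.1, 'joints': array([-1.18460900e+00,  3.00391004e-01,  1.52150915e+00, -2.95370998e-05,
        1.32069635e+00, -6.66066263e-02]), 'qd': array([-0.0001622 , -0.00186913, -0.00141928, -0.00203034, -0.00126073,
        0.00024843]), 'effort': array([ 1.07269141e-03, -5.32644439e+01, -3.53284657e+01,  7.09510082e-02,
        2.34655361e-02, -8.04664000e-05]), 'eef_pos': array([ 240.50292536, -494.34288472,  178.46070397]), 'eef_rot': array([-3.14058912e+00, -3.82666020e-05,  4.52801260e-01]), 'wrist_force': array([0.75498334, 0.12258538, 0.07776206]), 'moment': array([ 2.13383435e-03,  5.04278113e-05, -2.59592619e-02]), 'finger_force': 0.0, 'finger_gap': 94.01295528559092}
```

View pics/scene0.png

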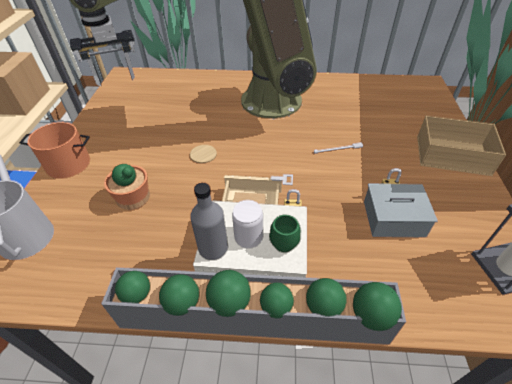

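View pics/side0.png

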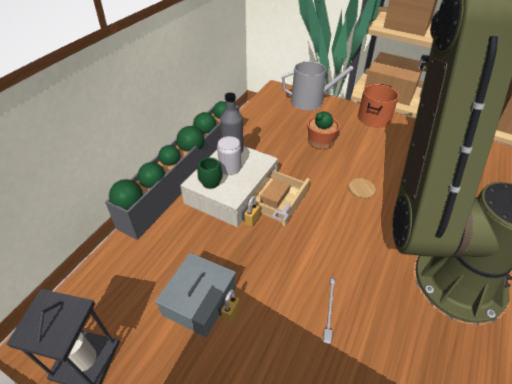

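Scene: shelf around (253,238), with the tray pulled out towards the robot at (253,190) and its lock at (293,199). The strongbox is at (400,210) and its lock at (393,178). The side view shows the same: tray lock (252,210), strongbox lock (231,303).

```bash
python3 - <<'E'
from h import *
for n,boxes in dict(scene=[(275,180,312,215),(375,160,412,190)],side=[(240,190,268,230),(215,285,245,325)]).items():
    z=np.load(n+"0.npz");im,W=z["im"],z["W"]
    hsv=cv2.cvtColor(im,cv2.COLOR_RGB2HSV)
    # shelf top
    m=(hsv[...,1]<45)&(hsv[...,2]>150)&(abs(W[...,2]-80)<5)&(W[...,0]<1000)
    nl,lab,st,_=cv2.connectedComponentsWithStats(m.astype(np.uint8))
    k=1+np.argmax(st[1:,4]);P=W[lab==k][:,:2]
    print(n,"shelf",len(P),np.median(W[lab==k][:,2]),cv2.minAreaRect(P.astype(np.float32)))
    for x0,y0,x1,y1 in boxes:
        w=W[y0:y1,x0:x1].reshape(-1,3);h=hsv[y0:y1,x0:x1].reshape(-1,3)
        b=(h[:,0]>15)&(h[:,0]<30)&(h[:,1]>120)&(w[:,2]>5)&(w[:,2]<68)
        t=(w[:,2]>100)&(w[:,2]<118)
        print(" brass",b.sum(),np.nanmedian(w[b],0),"crown",t.sum(),w[t].mean(0).round(1),w[t].min(0).round(1),w[t].max(0).round(1))
        if t.sum()>3: print(cv2.minAreaRect(w[t][:,:2].astype(np.float32)))
    # tray panel top edge
    x0,y0,x1,y1=(215,170,282,206) if n=="scene" else (255,170,312,222)
    w=W[y0:y1,x0:x1].reshape(-1,3);t=(abs(w[:,2]-57)<5)
    np.savetxt(n+"_t.txt",w[t]);print(t.sum(),cv2.minAreaRect(w[t][:,:2].astype(np.float32)))
a=[cv2.resize(cv2.imread("pics/scene0.png")[165:275,190:315],None,fx=4,fy=4),cv2.resize(cv2.imread("pics/side0.png")[140:250,175:315],None,fx=4,fy=4)]
a[1]=cv2.resize(a[1],(300,236)); a[0]=cv2.resize(a[0],(500,440))
c=np.zeros((440,800,3),np.uint8);c[:,:500]=a[0];c[:236,500:]=a[1];cv2.imwrite("pics/crop.png",c)
E
```

```text
scene shelf 3472 80.51339481069937 ((728.6055908203125, -11.096420288085938), (259.51837158203125, 202.01934814453125), 88.74730682373047)
 brass 18 [602.50780968  79.14204751  60.42308247] crown 39 [603.1  85.7 106.2] [598.7  71.4 100.3] [606.4 100.9 112.1]
((602.3187255859375, 86.24111938476562), (29.86418342590332, 6.377170562744141), 85.69970703125)
 brass 39 [500.14656042 372.11890902  60.63930507] crown 32 [504.9 372.2 106.5] [501.3 358.4 100.3] [509.3 385.5 112.5]
((504.52685546875, 372.01806640625), (7.684337615966797, 26.932819366455078), 5.368037700653076)
199 ((510.7261047363281, -32.15254211425781), (169.81398010253906, 14.65384578704834), 88.62877655029297)
side shelf 2113 80.77271577882914 ((725.3280029296875, -11.64739990234375), (261.366943359375, 200.6718292236328), 88.4231185913086)
 brass 206 [590.4254947   97.80042779  46.37229487] crown 27 [598.1  87.4 106.6] [594.9  72.4 100.7] [603.1  99.  111.4]
((598.9288330078125, 85.6654281616211), (7.986118316650391, 26.563438415527344), 1.285231351852417)
 brass 276 [492.18302042 383.02448905  52.29551825] crown 41 [499.5 373.8 106.8] [496.7 358.7 101.6] [504.1 387.5 110.6]
((500.39227294921875, 373.10223388671875), (28.762317657470703, 7.333056926727295), 89.25796508789062)
159 ((549.1142578125, -17.591567993164062), (103.01090240478516, 204.8456268310547), 0.9027547836303711)
```

View pics/crop.png

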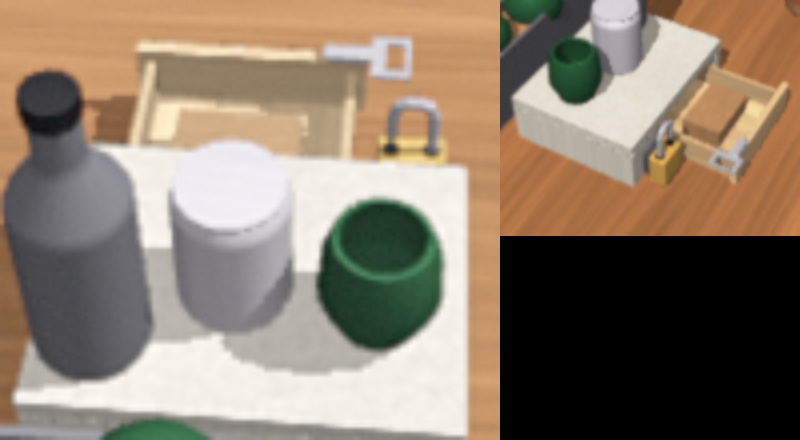

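```bash
python3 -m handwheel '0.4 0.8 0 -0.45 1;0.4 0.8 0 -0.45 1;0.4 0.8 0 -0.45 1;0.4 0.8 0 -0.45 1;0.4 0.8 0 -0.45 1;0.4 0.8 0 -0.45 1;0.4 0.8 0 -0.45 1;0.4 0.8 0 -0.45 1;0.4 0.8 0 -0.45 1;0.4 0.8 0 -0.45 1;0.4 0.8 0 -0.45 1;0.4 0.8 0 -0.45 1' 20; python3 - <<'E'
from h import *
W=np.load("scene0.npz")["W"]; V=np.load("side0.npz")["W"]
for n,w in(("sc",W),("si",V)):
    w=w.reshape(-1,3);s=(w[:,0]>560)&(w[:,0]<840)&(abs(w[:,1]+11)<150)
    for z in(120,150,190,230):
        q=w[s&(w[:,2]>z)];print(n,z,len(q),q.min(0).round() if len(q) else"",q.max(0).round() if len(q) else"")
for f in("scene","side"):
    t=np.loadtxt(f+"_t.txt");t=t[t[:,0]<540];print(f,len(t),np.percentile(t,[0,5,50,95,100],axis=0).round(1))
s=read_state();print(s["eef_pos"],s["eef_rot"],s["finger_gap"])
E
```

```text
clock: 1.1
eef_pos: [432.9, -108.8, 178.9]
eef_rot: [-3.142, 0.0, -0.02]
wrist_force: [0.3, -0.2, 0.7]
finger_gap: 17.6
finger_force: 0.0
sc 120 3502 [ 707. -140.  120.] [814. 100. 293.]
sc 150 2582 [ 707. -140.  150.] [814.  96. 293.]
sc 190 1177 [ 753. -140.  190.] [814. -69. 293.]
sc 230 561 [ 762. -127.  230.] [801. -80. 293.]
si 120 1870 [ 699. -125.  120.] [805. 101. 293.]
si 150 1338 [ 700. -125.  150.] [805.  97. 293.]
si 190 555 [ 738. -125.  190.] [805. -67. 293.]
si 230 248 [ 751. -120.  230.] [794. -84. 293.]
scene 199 [[ 503.  -117.1   52.1]
 [ 504.9 -108.1   52.8]
 [ 512.7  -36.4   57.6]
 [ 517.    40.6   59.9]
 [ 520.1   52.6   61. ]]
side 136 [[ 496.2 -120.7   52. ]
 [ 500.8 -112.1   53.3]
 [ 505.1  -42.7   58.4]
 [ 511.4   33.4   61.4]
 [ 523.3   80.3   61.9]]
[ 432.94268754 -108.76646497  178.91092502] [-3.14154334e+00  5.89197605e-05 -2.04025422e-02] 17.64316146126081
```

```bash
python3 -m handwheel '0 0.6 0 0 1;0 0.6 0 0 1;0 0.6 0 0 1;0 0.1 -0.5 0 1;0 0 -0.7 0 1;0 0 -0.7 0 1;0 0 -0.7 0 1;0 0 -0.5 0 1;0 0 -0.3 0 1;0 0 -0.1 0 1;0 0 0 0 1'; python3 -m handwheel '0.4 0 0 0 1;0.4 0 0 0 1;0.3 0 0 0 1;0.2 0 0 0 1;0.2 0 0 0 1;0.2 0 0 0 1;0.2 0 0 0 1;0.2 0 0 0 1;0.2 0 0 0 1;0.2 0 0 0 1;0.2 0 0 0 1;0 0 0 0 1'
```

```text
clock: 2.02
eef_pos: [432.1, -34.5, 38.3]
eef_rot: [-3.141, 0.002, -0.018]
wrist_force: [0.7, -0.5, 0.8]
finger_gap: 0.5
finger_force: 0.0
clock: 3.02
eef_pos: [541.9, -34.6, 38.9]
eef_rot: [-3.142, -0.0, -0.018]
wrist_force: [0.0, -0.7, 0.2]
finger_gap: 0.7
finger_force: 0.0
```

```bash
python3 -m handwheel '0.2 0 0 0 1;0.2 0 0 0 1;0.1 0 0 0 1;0.1 0 0 0 1'; python3 -m handwheel '0.1 0 0 0 1;0.1 0 0 0 1'; python3 -m handwheel '0.1 0 0 0 1;0.05 0 0 0 1'; python3 - <<'E'
from h import *
im,d,W=look("scene");cv2.imwrite("pics/s1.png",cv2.resize(im[120:280,180:320,::-1],None,fx=3.5,fy=3.5))
E
```

```text
clock: 3.35
eef_pos: [565.1, -34.6, 38.9]
eef_rot: [3.142, 0.0, -0.018]
wrist_force: [-0.7, -0.2, 0.0]
finger_gap: 0.7
finger_force: 0.0
clock: 3.52
eef_pos: [572.9, -34.6, 38.9]
eef_rot: [-3.142, 0.0, -0.018]
wrist_force: [-0.3, 0.5, 0.2]
finger_gap: 0.6
finger_force: 0.0
clock: 3.68
eef_pos: [579.1, -34.6, 39.0]
eef_rot: [-3.142, -0.0, -0.018]
wrist_force: [0.6, 0.1, 0.4]
finger_gap: 0.3
finger_force: 0.0
```

View pics/s1.png

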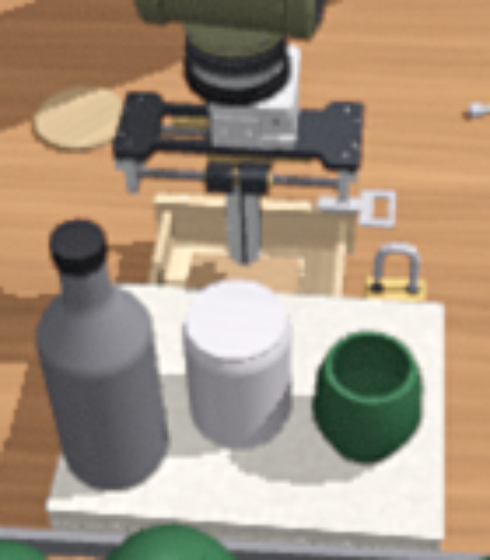

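The tray has not moved: its front panel is still at about crop (255,205). The fingers, with their tip near (243,262), appear past the panel, over the inside of the tray. I'll measure where the fingertips and the panel really are.

```bash
python3 - <<'E'
from h import *
for n in("scene","side"):
    im,d,W=look(n);np.savez(n+"1.npz",im=im,W=W)
    if n=="scene":
        for v in range(164,206,3): print(v,[tuple(W[v,u].round().astype(int)) for u in(235,248,250,270)],im[v,249])
    else: cv2.imwrite("pics/side1.png",cv2.resize(im[110:250,170:350,::-1],None,fx=4,fy=4))
print(read_state()["eef_pos"])
E
```

```text
164 [(np.int64(603), np.int64(-65), np.int64(197)), (np.int64(603), np.int64(-32), np.int64(199)), (np.int64(604), np.int64(-27), np.int64(200)), (np.int64(604), np.int64(22), np.int64(203))] [65 55 41]
167 [(np.int64(403), np.int64(-100), np.int64(0)), (np.int64(582), np.int64(-35), np.int64(169)), (np.int64(602), np.int64(-28), np.int64(188)), (np.int64(397), np.int64(15), np.int64(0))] [48 52 58]
170 [(np.int64(608), np.int64(-65), np.int64(181)), (np.int64(613), np.int64(-32), np.int64(187)), (np.int64(612), np.int64(-27), np.int64(187)), (np.int64(413), np.int64(16), np.int64(2))] [68 68 77]
173 [(np.int64(431), np.int64(-97), np.int64(0)), (np.int64(614), np.int64(-32), np.int64(179)), (np.int64(614), np.int64(-27), np.int64(178)), (np.int64(609), np.int64(23), np.int64(177))] [41 42 42]
176 [(np.int64(503), np.int64(-85), np.int64(56)), (np.int64(591), np.int64(-35), np.int64(145)), (np.int64(590), np.int64(-30), np.int64(145)), (np.int64(441), np.int64(17), np.int64(2))] [77 76 78]
179 [(np.int64(512), np.int64(-84), np.int64(52)), (np.int64(591), np.int64(-36), np.int64(134)
[... 1054 characters left out ...]
nt64(531), np.int64(21), np.int64(15))] [79 78 80]
197 [(np.int64(574), np.int64(-78), np.int64(42)), (np.int64(568), np.int64(-41), np.int64(38)), (np.int64(571), np.int64(-35), np.int64(42)), (np.int64(540), np.int64(22), np.int64(11))] [218 183 143]
200 [(np.int64(585), np.int64(-77), np.int64(41)), (np.int64(706), np.int64(-24), np.int64(180)), (np.int64(583), np.int64(-34), np.int64(42)), (np.int64(554), np.int64(22), np.int64(14))] [233 221 219]
203 [(np.int64(629), np.int64(-69), np.int64(79)), (np.int64(715), np.int64(-23), np.int64(180)), (np.int64(714), np.int64(-18), np.int64(180)), (np.int64(565), np.int64(23), np.int64(13))] [241 238 243]
[578.63476092 -34.55757111  38.88917981]
```

View pics/side1.png

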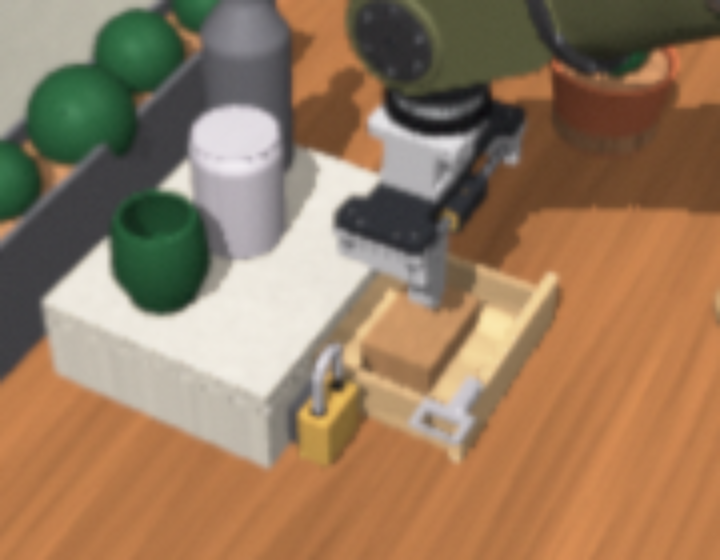

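Both views show the fingertips about 65–70 mm up at x≈583. That is over the tray's block (top at 42 mm), although the reported TCP height is 39. The real tip stands about 30 mm above the reported TCP, so I passed over the panel without touching it. I'll back out, then measure the offset from both cameras.

```bash
python3 -m handwheel '0 0 0.5 0 1;-0.3 0 0.3 0 1;-0.5 0 0 0 1;-0.5 0 0 0 1;-0.5 0 0 0 1;-0.5 0 0 0 1;-0.5 0 0 0 1;-0.5 0 0 0 1;-0.3 0 -0.3 0 1;-0.1 0 -0.5 0 1;0 0 0 0 1;0 0 0 0 1'; python3 - <<'E'
from h import *
s=read_state();p=s["eef_pos"];print(p,s["eef_rot"])
for n in("scene","side"):
    im,d,W=look(n);np.savez(n+"2.npz",im=im,W=W)
    m=(np.hypot(W[...,0]-p[0],W[...,1]-p[1])<22)&(W[...,2]>15)&(W[...,2]<130)
    ys,xs=np.where(m);w=W[m];print(n,len(w),w.min(0).round(1),np.percentile(w,[1,50,99],axis=0).round(1))
    lo=w[w[:,2]<w[:,2].min()+12];print(lo.mean(0))
    y,x=int(np.median(ys)),int(np.median(xs));c=im[max(0,y-70):y+70,max(0,x-90):x+90,::-1]
    cv2.imwrite(f"pics/{n}2.png",cv2.resize(c,None,fx=4,fy=4));print(x,y)
E
```

```text
clock: 4.83
eef_pos: [430.4, -34.5, 39.0]
eef_rot: [-3.141, 0.001, -0.019]
wrist_force: [0.5, 0.7, 1.7]
finger_gap: 0.3
finger_force: 0.0
[430.35663046 -34.54403018  39.00380986] [-3.14139729e+00  1.09334400e-03 -1.85756700e-02]
scene 137 [429.9 -45.2  65.3] [[430.9 -45.1  66.1]
 [440.2 -32.6 100.8]
 [444.  -20.6 129.1]]
[439.97243104 -33.72063144  72.68405105]
254 152
side 34 [419.7 -41.7  73.8] [[419.8 -39.2  74.3]
 [427.6 -24.2  84.3]
 [439.5 -21.8  94. ]]
[427.76514541 -26.43161663  80.24303521]
321 199
```

View pics/side2.png

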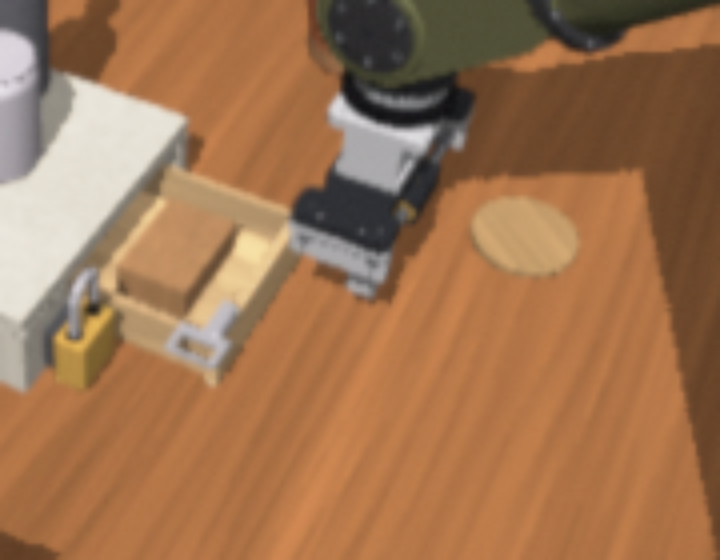

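The side view has the fingertip at crop (360,290), clearly above the table. Its height measures about 65 mm against a reported 39, so the offset is about 26–28 mm; x and y agree. I'll go 30 mm lower, which is safe on either reading, and push again watching the force and the tip.

```bash
python3 -m handwheel '0 0 -0.25 0 1;0 0 -0.25 0 1;0 0 -0.2 0 1;0 0 -0.05 0 1;0.4 0 0 0 1;0.4 0 0 0 1;0.4 0 0 0 1;0.2 0 0 0 1;0.2 0 0 0 1;0.2 0 0 0 1'; python3 -m handwheel '0.15 0 0 0 1;0.15 0 0 0 1'; python3 - <<'E'
from h import *
s=read_state();p=s["eef_pos"];print(p,s["wrist_force"])
im,d,W=look("scene")
m=(np.hypot(W[...,0]-p[0],W[...,1]-p[1])<22)&(W[...,2]>15)&(W[...,2]<120)
w=W[m];print("tip",w.min(0).round(1))
w=W[165:206,215:282].reshape(-1,3);t=w[(abs(w[:,2]-57)<5)&(w[:,1]>-20)&(w[:,0]<590)];print("panel",np.percentile(t,[0,5,50,95],axis=0).round(1))
cv2.imwrite("pics/s3.png",cv2.resize(im[120:280,180:320,::-1],None,fx=3.5,fy=3.5))
E
```

```text
clock: 5.77
eef_pos: [502.4, -34.6, 8.5]
eef_rot: [3.142, 0.002, -0.018]
wrist_force: [-2.6, -1.8, -0.9]
finger_gap: 0.7
finger_force: 1.3
clock: 5.93
eef_pos: [514.5, -34.6, 8.7]
eef_rot: [3.142, 0.001, -0.018]
wrist_force: [-1.8, -1.6, -1.2]
finger_gap: 0.5
finger_force: 1.2
[514.50540766 -34.61110883   8.65958836] [-1.78833918 -1.63502111 -1.20921853]
tip [514.8 -49.9  15.5]
panel [[526.2 -20.   52. ]
 [528.2 -17.4  52.2]
 [535.5  10.6  57.2]
 [538.7  47.1  60.2]]
```

Now it's pushing: about 2 N, and the panel has moved to x≈525. Continuing to the stop.

```bash
python3 -m handwheel '0.2 0 0 0 1;0.2 0 0 0 1;0.2 0 0 0 1;0.2 0 0 0 1;0.2 0 0 0 1;0.15 0 0 0 1;0.1 0 0 0 1'; python3 -m handwheel '0.1 0 0 0 1;0.05 0 0 0 1'; python3 -m handwheel '0.05 0 0 0 1;0.05 0 0 0 1';python3 -m handwheel '0.05 0 0 0 1;0.03 0 0 0 1'
```

```text
clock: 6.57
eef_pos: [565.5, -34.6, 9.0]
eef_rot: [3.142, -0.0, -0.018]
wrist_force: [-2.7, -1.1, 0.8]
finger_gap: 0.8
finger_force: 1.1
clock: 6.73
eef_pos: [571.1, -34.6, 8.9]
eef_rot: [-3.142, -0.0, -0.018]
wrist_force: [-2.4, -1.6, 0.1]
finger_gap: 0.4
finger_force: 1.0
clock: 6.9
eef_pos: [574.6, -34.6, 9.0]
eef_rot: [3.142, 0.0, -0.019]
wrist_force: [-2.0, -2.2, -0.3]
finger_gap: 0.4
finger_force: 1.1
clock: 7.07
eef_pos: [577.6, -34.6, 8.9]
eef_rot: [3.142, 0.001, -0.018]
wrist_force: [-13.6, -2.3, 9.0]
finger_gap: 0.4
finger_force: 6.9
```

The stop is met at 13 N, with the panel face at about x=586 (expected 587). I'll hold, back off, rise, and go over towards the lock.

```bash
python3 -m handwheel '0 0 0 0 1;0 0 0 0 1;0 0 0 0 1;-0.4 0 0 0 1;-0.6 0 0.1 0 1;0 0 0.7 0 1;0 0 0.9 0 1;0 0 0.9 0 1;0 0 0.9 0 1;0 0 0.3 0 1;0 0.4 0 0 1;0 0 0 0 1'; python3 - <<'E'
from h import *
for n in("scene","side"):
    im,d,W=look(n);hsv=cv2.cvtColor(im,cv2.COLOR_RGB2HSV)
    w=W.reshape(-1,3);t=w[(w[:,0]>585)&(w[:,0]<618)&(abs(w[:,1]-86)<24)&(w[:,2]>100)&(w[:,2]<116)]
    print(n,len(t),t.mean(0) if len(t) else"")
    p=w[(abs(w[:,2]-57)<4)&(w[:,1]>-110)&(w[:,1]<45)&(w[:,0]>480)&(w[:,0]<615)];print(np.percentile(p,[2,50,98],axis=0).round(1) if len(p) else"")
im,d,W=look("wrist");cv2.imwrite("pics/w4.png",im[...,::-1])
w=W.reshape(-1,3);t=w[(w[:,0]>580)&(w[:,0]<620)&(abs(w[:,1]-86)<26)&(w[:,2]>100)&(w[:,2]<116)]
print("wrist",len(t),t.mean(0) if len(t) else"");print(read_state()["eef_pos"])
E
```

```text
clock: 8.07
eef_pos: [538.5, -17.1, 162.3]
eef_rot: [-3.141, -0.003, -0.018]
wrist_force: [0.3, -0.1, -1.0]
finger_gap: 0.5
finger_force: 0.0
scene 39 [603.23241729  85.59219197 106.34539612]
[[ 587.3 -107.4   53.3]
 [ 595.1  -39.1   57.9]
 [ 600.4   33.6   60.6]]
side 27 [597.60360868  88.2167759  107.52051443]
[[ 584.2 -105.2   53.7]
 [ 588.7  -40.2   57.9]
 [ 595.7   36.    60.7]]
wrist 377 [600.59046472  81.4754889  106.08595773]
[537.77041064 -18.58671467 160.55571479]
```

View pics/w4.png

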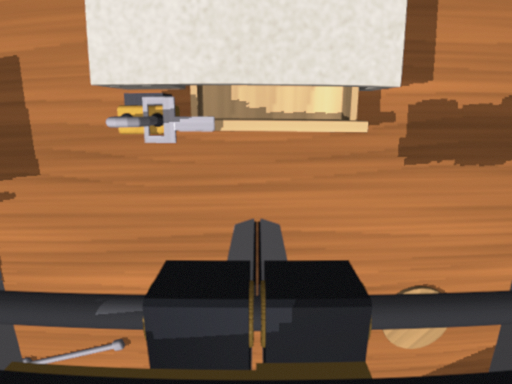

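The wrist view shows the tray shut and the shackle up, with its crown running along row 122, columns 107–163; the hasp is around it. The crown is at about (600.5, 86). I'll move over it and then descend.

```bash
python3 -m handwheel '0.2 0.4 0 0 1;0.4 0.6 0 0 1;0.4 0.6 0 0 1;0.4 0.6 0 0 1;0.15 0.4 0 0 1;0 0 -0.4 0 1;0 0 -0.5 0 1;0 0 -0.4 0 1;0 0 -0.1 0 1;0 0 0 0 1;0 0 0 0 1'; python3 - <<'E'
from h import *
s=read_state();p=s["eef_pos"];print(p,s["wrist_force"])
for n in("scene","side"):
    im,d,W=look(n)
    m=(np.hypot(W[...,0]-p[0],W[...,1]-p[1])<22)&(W[...,2]>113)&(W[...,2]<150)
    w=W[m];print(n,len(w),w.min(0).round(1),w.max(0).round(1))
    cv2.imwrite(f"pics/{n}5.png",cv2.resize(im[110:240,220:340,::-1] if n=="scene" else im[130:250,180:320,::-1],(400,400)))
cv2.imwrite("pics/c5.png",np.hstack([cv2.imread("pics/scene5.png"),cv2.imread("pics/side5.png")]))
E
```

```text
clock: 9.13
eef_pos: [600.1, 85.1, 105.5]
eef_rot: [-3.142, -0.0, -0.019]
wrist_force: [-0.1, -0.0, 0.4]
finger_gap: 0.7
finger_force: 0.0
[600.14000185  85.146501   105.49321157] [-0.1302538  -0.03456744  0.39902408]
scene 38 [607.2  74.4 133.9] [611.6  97.8 149.9]
side 26 [588.6  71.8 135.4] [609.1  96.4 149.7]
```

View pics/c5.png

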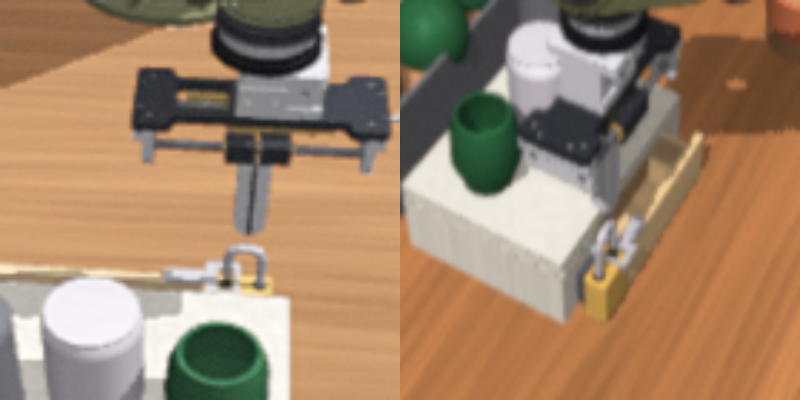

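The fingers are centred above the crown, with the tip at about 132 mm (105.5 reported). Pressing in small steps.

```bash
python3 -m handwheel '0 0 -0.2 0 1;0 0 -0.2 0 1;0 0 -0.15 0 1;0 0 -0.1 0 1;0 0 0 0 1'; python3 -m handwheel '0 0 -0.1 0 1;0 0 -0.1 0 1';python3 -m handwheel '0 0 -0.05 0 1;0 0 -0.05 0 1';python3 -m handwheel '0 0 -0.05 0 1;0 0 -0.05 0 1'
```

```text
clock: 9.65
eef_pos: [599.4, 85.4, 77.7]
eef_rot: [3.141, 0.002, -0.018]
wrist_force: [0.8, -0.1, 1.0]
finger_gap: 0.7
finger_force: 0.3
clock: 9.82
eef_pos: [600.0, 85.5, 71.2]
eef_rot: [-3.142, -0.001, -0.018]
wrist_force: [-2.0, 0.3, 4.0]
finger_gap: 0.6
finger_force: 1.9
clock: 9.98
eef_pos: [599.8, 85.4, 66.7]
eef_rot: [3.142, -0.0, -0.018]
wrist_force: [-0.4, 0.7, 0.9]
finger_gap: 0.4
finger_force: 0.1
clock: 10.15
eef_pos: [600.0, 85.4, 63.1]
eef_rot: [-3.142, -0.0, -0.018]
wrist_force: [-3.3, 0.1, 15.2]
finger_gap: 0.7
finger_force: 8.0
```

The force rose over the pawl, dropped, then hit a hard bottom at 15 N. I'll lift and check.

```bash
python3 -m handwheel '0 0 0 0 1;0 0 0 0 1;0 0 0 0 1;0 0 0.3 0 1;0 0 0.5 0 1;0 0 0.8 0 1;0 0 0.8 0 1;-0.5 0 0.3 0 1;-0.6 0 0 0 1;-0.5 0 0 0 1;0 0 0 0 1;0 0 0 0 1'; python3 - <<'E'
from h import *
for n in("scene","side"):
    im,d,W=look(n);w=W.reshape(-1,3)
    for nm,c in(("tray",(600,86)),("box",(502,373))):
        t=w[(abs(w[:,0]-c[0])<12)&(abs(w[:,1]-c[1])<20)&(w[:,2]>64)&(w[:,2]<118)];print(n,nm,len(t),np.percentile(t[:,2],[50,95,100]).round(1))
    p=w[(abs(w[:,2]-57)<4)&(w[:,1]>-110)&(w[:,1]<45)&(w[:,0]>480)&(w[:,0]<615)];print(np.percentile(p[:,0],[2,50,98]).round(1))
E
```

```text
clock: 11.15
eef_pos: [535.7, 85.5, 172.1]
eef_rot: [-3.141, -0.001, -0.018]
wrist_force: [0.3, -0.4, 0.7]
finger_gap: 0.8
finger_force: 0.0
scene tray 64 [80.3 91.6 93. ]
scene box 80 [ 95.6 110.5 111.7]
[588.1 595.2 600.4]
side tray 62 [78.9 92.7 93. ]
side box 81 [101.  109.4 111. ]
[584.3 587.9 595.3]
```

The tray's shackle stays down at about 91–93 mm, the strongbox's is up at about 110 mm, and the tray is home. Handing in.

```bash
python3 -c "from cell import sign_off;print(sign_off())"
```

```text
the job is handed in; nothing more can be done
None
```

The tray is fully home, its shackle is clicked down and stays down, the strongbox lock is still open, and the job is handed in at about 11.5 s; no verdict was returned.

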